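# Gauge the tang bore of a new iron handle

## Task

Take the depth gauge out of its rack and put it into the bore in the top of the red-banded handle, then push it gently down, against the drag of its orange marker collar, until its tip is firmly on the bottom of the bore: go slowly and do not ram it. Let go and leave the gauge standing there on the bottom, with the collar resting on the handle's top face to mark the depth, and leave the blue-banded handle, the bowl, the bottle and the brush alone.

Things in the scene. Friction and masses are not known exactly. Their poses are not given: they have to be found in the camera images.
- gauge_grip (a point): Centre of the black grip of the depth gauge. The gauge is an upright steel rod, 12 mm thick, 180 mm long in all, about 100 to 160 g, with a flat, slightly chamfered tip at the bottom; its top 55 mm is a round black grip 24 mm thick with an aluminium band. This point lies on the axis, 152.5 mm above the tip and 27.5 mm below the top; z runs up the rod. It starts standing in the rack, its tip 30 mm down the rack's hole.
- gauge_tip (a point): Tip (lowest point, on the axis) of the gauge rod.
- collar_foot (a point): Centre of the underside of the orange marker collar, a ring 28 mm across and 12 mm high that slides on the gauge rod below the grip.
- collar (a joint): How far the collar has slid up the rod, in m: 0 to 0.080; its underside is 31 mm above the rod's tip at 0. It starts at 0 to 6 mm. It drags on the rod with about 6 N and stays where it is left, so the gauge's own weight does not move it; the handle's top face pushes it up the rod as the rod goes down.
- red_handle_rim (a point): Centre of the mouth of the bore, on the flat top face of the handle with the red band: a turned pale wooden handle 44 mm across its top, 100 mm high in all, fixed upright in a clamp block 100 x 90 x 20 mm with dark jaws up to 42 mm high. The bore is 15 mm wide, straight, vertical and blind, and 50 to 78 mm deep; the depth differs every time. The wooden bottom is firm, and is dented by more than 35 N, an impact included: travel at about 15 mm/s or slower while feeling for it.
- red_handle_bottom: The wood that closes the red-banded handle's bore, out of sight. Its origin is at the centre of the clamp block's underside, 100 mm below the rim, whatever the depth: it does not tell how deep the bore is.
- blue_handle_rim (a point): The same point on the handle with the blue band, which is otherwise alike (44 mm across, 100 mm high, bore 15 mm, its own depth). To be left alone.
- rack: Dark wooden rack block, 80 x 80 x 45 mm, fixed; origin at the centre of its underside. The gauge stands in the 13 mm wide, 30 mm deep hole in the middle of its top.
- bowl: White bowl, 110 mm across, 50 mm high; origin at the centre of its underside. To be left alone.
- bottle: White squeeze bottle, 48 mm thick, 110 mm high; origin at the centre of its underside. To be left alone.
- brush: Brush, 170 mm long, lying on the table. To be left alone.
Mind the look-alikes: they are no part of the job. What is shaped like the part that bears red_handle_rim but purple is not meant.

How it is judged:
By the outcome, as a careful person would: the job done as asked, in the order asked, and still so for the second after the job is handed in, with the robot touching nothing.
It also fails if it takes over 48 s, if anything falls off the work surface, if the arm or the gripper's body presses on something with over 40 N, if the wrist force passes 120 N, or if a joint passes its speed limit or range.

## Robot

A 7-joint arm with a two-finger parallel gripper is mounted at the origin on the work surface. World frame = base frame: x ahead of the robot, y to its left, z up, the work surface at z = 0. Lengths are in m, angles in rad, forces in N, time in s.
With the tool pointing down it reaches from about 0.425 to 0.975 m from the base axis. Payload 16.7 kg.
Tool frame: the origin (TCP) lies midway between the tips of the shut fingers; the grasp point (between the pads) lies 19 mm behind it (ctrl.grasp_offset is the distance from the TCP to the grasp point, in m); x points along the fingers, y is the direction in which the jaws open and shut, and the axes are right-handed (so a half turn about x gives the same grasp; the last joint's range is limited). The gripper opens to 85 mm and grips with 20 to 120 N. Pads are 22 mm wide; open, the fingers measure 114 mm over their backs; the gripper's body (76 mm by 85 mm) begins 54 mm behind the grasp point. The pads swing forward as they close: fully open they stand 13 mm farther back than shut.
Start: joints at [-0.149, 0.426, 0.074, 1.606, -0.034, 1.111, -0.067], TCP at [0.675, -0, 0.231] pointing down, gripper open.
Joint ranges: [-2.85, 2.85], [-0.5, 2.14], [-1.23, 1.37], [0.21, 2.46], [-1.02, 4.16], [0.16, 2.05], [-2.73, 2.73]. Speed limits (rad/s): [1.89, 1.89, 2.39, 2.39, 3.01, 3.01, 3.01].

## Interface

Orientations are given as a unit quaternion [w, x, y, z].
In Python, from station import ctrl gives the robot as it stands. The module is installed in compiled form; this text tells all that it offers.
- The arm moves only by the tool apply_moves, never from a script. Its argument "targets" is text: rows parted by semicolons, each of 4 numbers parted by spaces: the shift along the world's x, y, z in mm, then the turn about the world's z in degrees. In form: tx ty tz turn; .... A call has 1 to 8 rows; each row shifts and turns the pose as measured when the row begins; what a row does not reach is not made up. A row lasts 1/8 s, in which the tool goes at most 62.5 mm and 10.7 degrees, less where a joint would pass 70% of its speed; a pose out of reach is approached as far as the arm can. A call is refused whole if a number of a shift passes 62.5 or a number of a turn 10.7, either way. A call with a gripper value outside its range is refused whole. "grip" is the closure, from -1 (fully open) to 1 (shut), so that 0 is half open, set as the call begins (left out, the last holds). The fingers move at their own pace and stop on an object; "newtons" is the grip in N (left out, the last holds). Time passes only in rows, so rows that do not move let the fingers close. It gives the time, the measured TCP pose, the force and the opening at its end, in the units of the state.
- ctrl.get_state(): the state, without advancing time (a new reading comes with each control period).
- ctrl.grab_frame(name): name is "scene" or "side" or "wrist"; returns (picture, depth): 384x512x3 uint8, red, green, blue; 384x512 float32, m along the optical axis (not along the pixel's ray), 0 where there is no reading.
- ctrl.get_calibration(name): a dict with "fx", "fy", "cx", "cy" (pixels), "xyz" and "orientation" of the camera in the world; the wrist camera has in their place "tool_from_camera" (4x4, takes a point from camera to tool coordinates, whose origin is the TCP and whose axes are the tool frame's). Camera axes: x right, y up, looking along -z (the intrinsics and any distortion apply to the point x, -y, -z); pixel columns grow to the right and rows downward; lengths in m; the calibration is good to about 2 mm. A picture is of the moment at which its call begins: read the wrist's pose just before it. get_calibration takes no time and is no camera call.
- ctrl.job_done(): hands the job in, once; it reports no verdict.
The state is a dict: "time": time; "joints": joint angles; "qvel": joint speeds; "tau": joint torques, N m; "eef_pos": TCP position; "eef_rot": TCP orientation; "wrist_force": force on the tool from outside, world axes, zero at the start; "torque": the same for the moment, N m; "finger_gap": opening from 0.0 (shut) to 1.0 (fully open).
Only numpy, scipy, OpenCV 4.12 (cv2) and the standard library are available. Lean on these libraries where they do the work, as an engineer would, in place of code of your own. Each camera call takes 0.05 s, during which the arm holds its last target. There are 200 camera calls.

## Working session

There is one attempt and no reset: what is moved stays moved. The work goes in short steps, Python scripts to look and compute and a tool call to move; the robot and the scene stay as the last step left them, time stands still between calls to the robot, and variables do not carry over. Pictures are saved under pics/ and viewed, about 8 in all and at most 12, crops included, and the job is handed in when it is done.

Besides the shell and the picture viewer there is one more tool, called after "Request:" by a JSON object that holds its "method" and its "body". apply_moves: Moves the arm, as the interface text tells. Its arguments: {"type":"object","properties":{"targets":{"type":"string"},"grip":{"type":"number"},"newtons":{"type":"number"}},"required":["targets"]}

```bash
mkdir -p pics
cat > h.py <<'E'
import numpy as np,cv2
from station import ctrl
from scipy.spatial.transform import Rotation as R
def q(w): return R.from_quat([w[1],w[2],w[3],w[0]]).as_matrix()
def grab(n):
    s=ctrl.get_state(); p,d=ctrl.grab_frame(n); c=ctrl.get_calibration(n)
    if n=='wrist':
        T=np.eye(4);T[:3,:3]=q(s['eef_rot']);T[:3,3]=s['eef_pos'];T=T@np.array(c['tool_from_camera'])
    else:
        T=np.eye(4);T[:3,:3]=q(c['orientation']);T[:3,3]=c['xyz']
    return p,d,c,T
def pt(u,v,z,c,T):
    return (T@np.array([(u-c['cx'])/c['fx']*z,-(v-c['cy'])/c['fy']*z,-z,1]))[:3]
def ray(u,v,h,c,T): # intersect with plane z=h
    a=T[:3,3];b=pt(u,v,1,c,T)-a; return a+b*(h-a[2])/b[2]
def cloud(d,c,T):
    v,u=np.mgrid[:d.shape[0],:d.shape[1]]
    P=np.stack([(u-c['cx'])/c['fx']*d,-(v-c['cy'])/c['fy']*d,-d],-1)
    return P@T[:3,:3].T+T[:3,3]
def save(n,p,sc=1): cv2.imwrite('pics/'+n,cv2.resize(p[...,::-1],None,fx=sc,fy=sc,interpolation=cv2.INTER_CUBIC))
E
python3 - <<'E'
from h import *
for n in ['scene','side']:
    p,d,c,T=grab(n); save(n+'1.png',p,1.5); np.savez(n+'1.npz',p=p,d=d,T=T)
    print(n,c,(d>0).mean())
s=ctrl.get_state();print(s['time'],s['eef_pos'],s['eef_rot'],ctrl.grasp_offset,s['wrist_force'])
E
```

```text
scene {'fx': 395.634362119344, 'fy': 395.634362119344, 'cx': 249.4484997190441, 'cy': 185.6112445655376, 'xyz': array([1.36951377, 0.41429887, 0.67269704]), 'orientation': array([0.49402153, 0.26654987, 0.40128423, 0.72378509])} 0.9920399983723959
side {'fx': 398.33132078265254, 'fy': 398.33132078265254, 'cx': 253.93899868146704, 'cy': 187.65198273217496, 'xyz': array([ 0.48623078, -0.7207946 ,  1.00442614]), 'orientation': array([ 0.92984469,  0.36123752, -0.02008905, -0.0670279 ])} 0.9959055582682291
0.1 [ 6.74637708e-01 -4.01899162e-05  2.30684735e-01] [-0.49970585 -0.49972317 -0.50024714  0.5003235 ] 0.0187 [-0.2452204  -0.67128762 -0.09092748]
```

View pics/scene1.png

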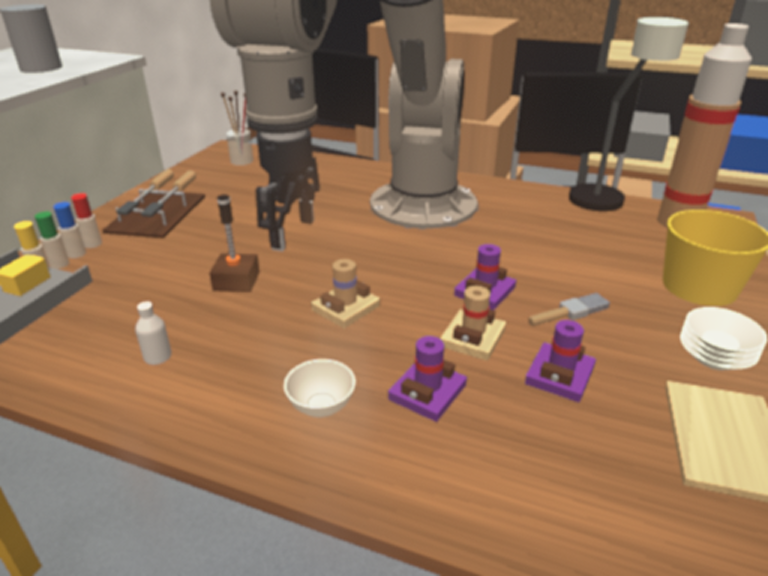

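View pics/side1.png

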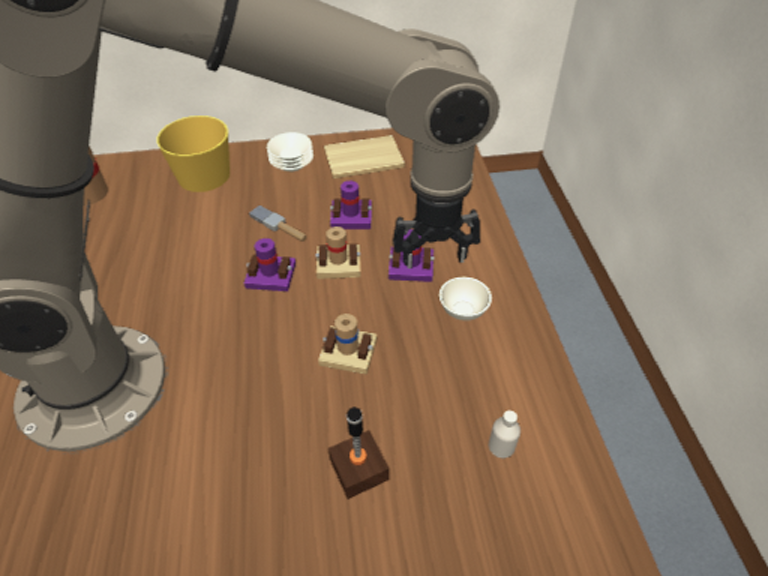

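The scene picture (1.5x) shows the gauge at (225,210) in its rack at (235,270). The handle candidates are:
- Pale with red band: (476,295), side (336,235).
- Pale with blue band: (345,268), side (346,325).
- Purple with red band: (430,345), (567,330), (488,252).

I choose the pale one with the red band at (476,295) and will check it in a crop.

Run:
```python
from h import *
out=[]
for n,g,r in [('scene',[(225/1.5,210/1.5)],(476/1.5,293/1.5)),('side',[(355/1.5,422/1.5)],(336/1.5,233/1.5))]:
    z=np.load(n+'1.npz');c=ctrl.get_calibration(n);d=z['d'];T=z['T'];P=cloud(d,c,T)
    u,v=map(int,r);a=P[v-30:v+31,u-30:u+31].reshape(-1,3)
    m=(a[:,2]>.093)&(a[:,2]<.108)
    b=a[m]; print(n,'rim',m.sum(),b.mean(0),(b.min(0)+b.max(0))/2)
    u,v=map(int,g[0]);a=P[v-40:v+50,u-25:u+26].reshape(-1,3)
    for lo,hi in [(.14,.2),(.04,.05)]:
        b=a[(a[:,2]>lo)&(a[:,2]<hi)]; 
        med=np.median(b,0);b=b[np.linalg.norm(b-med,axis=1)<.07];print(' gauge/rack',len(b),b.mean(0),(b.min(0)+b.max(0))/2,b.max(0))
    u,v=map(int,r);i=z['p'];k=cv2.resize(i[v-40:v+40,u-50:u+50],(400,320),interpolation=2);out.append(k)
    u,v=map(int,g[0]);out.append(cv2.resize(i[v-30:v+50,u-50:u+50],(400,320),interpolation=2))
save('crop.png',np.vstack([np.hstack(out[:2]),np.hstack(out[2:])])[:600])
```

```text
scene rim 254 [0.46735769 0.25310471 0.09970605] [0.50456103 0.24957425 0.09819799]
 gauge/rack 161 [ 0.5076766  -0.24711772  0.17246969] [ 0.50428069 -0.24992903  0.16957614] [ 0.51543472 -0.23729545  0.19812751]
 gauge/rack 340 [ 0.5083783  -0.24625013  0.04591738] [ 0.50133806 -0.24854586  0.04490451] [ 0.55159509 -0.19896693  0.04971791]
side rim 156 [0.524164   0.30146597 0.10005846] [0.53336699 0.32577988 0.09960371]
 gauge/rack 183 [ 0.49998097 -0.25611205  0.17998403] [ 0.50006889 -0.25121176  0.17141928] [ 0.51191896 -0.23894865  0.19988236]
 gauge/rack 799 [ 0.49984783 -0.25529928  0.04606249] [ 0.49973243 -0.25185463  0.0450667 ] [ 0.54869815 -0.20212811  0.04999193]
```

View pics/crop.png

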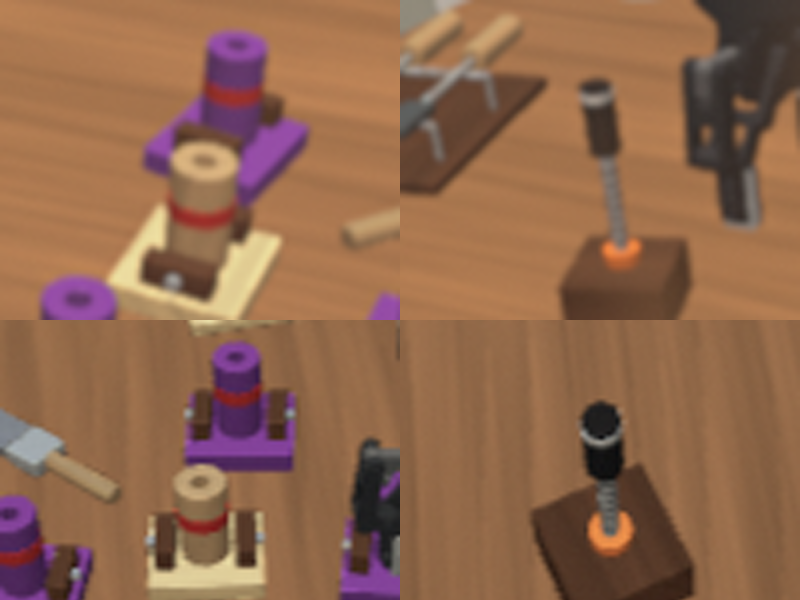

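The crop confirms the pale, red-banded handle, with its bore at scene pixel (318,195) and side pixel (224,155.5). The gauge stands upright with the orange collar near the rack top.

Run:
```python
from h import *
for n,u,v in [('scene',318,195),('side',224.25,155.5)]:
    z=np.load(n+'1.npz');print(n,ray(u,v,.1,ctrl.get_calibration(n),z['T']))
print(q(ctrl.get_state()['eef_rot'])[:,1])
```

```text
scene [0.51259207 0.25817419 0.1       ]
side [0.51387145 0.25706933 0.1       ]
[ 9.99999344e-01 -9.37135807e-05 -1.14161759e-03]
```

Request:
{"method": "apply_moves", "body": {"targets": "-29 -42 0 0;-29 -42 0 0;-29 -42 0 0;-29 -42 0 0;-29 -42 0 0;-29 -41 0 0;0 0 0 0", "grip": -1}}

```text
time: 0.98
eef_pos: [0.4926, -0.2568, 0.2281]
eef_rot: [0.499, 0.499, 0.502, -0.501]
wrist_force: [0.5, 1.5, 0.2]
finger_gap: 1.0
```

Run:
```python
from h import *
p,d,c,T=grab('wrist');P=cloud(d,c,T);s=ctrl.get_state();print(s['eef_pos'])
for lo,hi in [(.17,.2),(.042,.049)]:
    m=(P[...,2]>lo)&(P[...,2]<hi)&(np.hypot(P[...,0]-.5,P[...,1]+.25)<.06); b=P[m]
    if len(b): print(lo,len(b),b.mean(0),(b.min(0)+b.max(0))/2,np.ptp(b,axis=0))
save('w1.png',p,1.2)
```

```text
[ 0.49395342 -0.25486797  0.22807996]
0.17 1326 [ 0.49981116 -0.24816227  0.19285137] [ 0.50020597 -0.25006009  0.18367413] [0.02384757 0.02358659 0.02704305]
0.042 3912 [ 0.49942496 -0.2440388   0.04556915] [ 0.50015186 -0.25092885  0.04555216] [0.09948912 0.09949767 0.00679344]
```

View pics/w1.png

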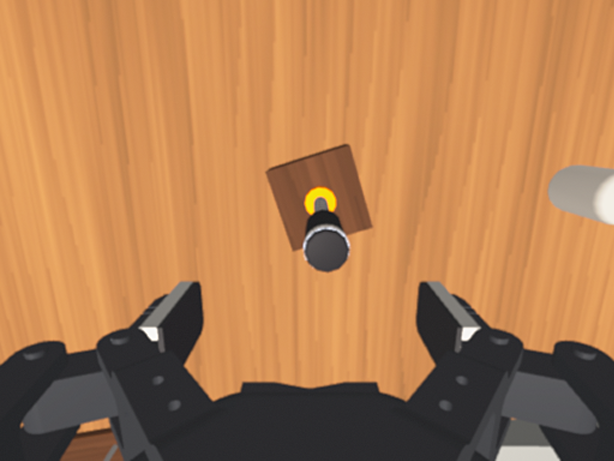

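The wrist view shows the gauge top at (326,248), with nothing near the jaws. The axis measures (0.500, -0.2505).

Request:
{"method": "apply_moves", "body": {"targets": "6 4 0 0;0 0 -25 0;0 0 -25 0;0 0 -20 0;0 0 -5 0;0 0 0 0"}}

```text
time: 1.78
eef_pos: [0.5066, -0.2427, 0.1508]
eef_rot: [0.502, 0.496, 0.505, -0.496]
wrist_force: [-0.2, -0.6, 0.1]
finger_gap: 1.0
```

Request:
{"method": "apply_moves", "body": {"targets": "-6 -7 0 0;0 0 0 0;0 0 0 0"}}

```text
time: 2.15
eef_pos: [0.5012, -0.2503, 0.1526]
eef_rot: [0.503, 0.497, 0.504, -0.496]
wrist_force: [0.3, 0.8, 0.5]
finger_gap: 1.003
```

Request:
{"method": "apply_moves", "body": {"targets": "0 0 -3 0;0 0 0 0;0 0 0 0;0 0 0 0;0 0 0 0;0 0 0 0;0 0 0 0;0 0 0 0", "grip": 1, "newtons": 60}}

```text
time: 3.15
eef_pos: [0.5014, -0.2504, 0.1499]
eef_rot: [0.503, 0.497, 0.504, -0.496]
wrist_force: [0.1, 0.6, 0.9]
finger_gap: 0.267
```

Request:
{"method": "apply_moves", "body": {"targets": "0 0 15 0;0 0 25 0;0 0 30 0;0 0 30 0;0 0 20 0;0 0 0 0;0 0 0 0"}}

```text
time: 4.03
eef_pos: [0.5006, -0.2503, 0.2778]
eef_rot: [0.503, 0.497, 0.504, -0.496]
wrist_force: [-0.6, -0.2, -0.6]
finger_gap: 0.268
```

Request:
{"method": "apply_moves", "body": {"targets": "1 20 0 0;1 40 0 0;1 45 0 0;1 45 0 0;1 45 0 0;1 45 0 0;1 45 0 0;1 30 0 0"}}

```text
time: 5.03
eef_pos: [0.5035, 0.0718, 0.2708]
eef_rot: [0.5, 0.495, 0.505, -0.5]
wrist_force: [0.0, -0.2, -0.7]
finger_gap: 0.267
```

Request:
{"method": "apply_moves", "body": {"targets": "1 45 0 0;1 45 0 0;1 40 0 0;1 30 0 0;1 15 0 0;0 0 0 0;0 0 0 0"}}

```text
time: 5.9
eef_pos: [0.5055, 0.2516, 0.2651]
eef_rot: [0.499, 0.492, 0.507, -0.503]
wrist_force: [0.1, -0.4, -0.8]
finger_gap: 0.268
```

Run:
```python
from h import *
for n in ['scene','side']:
    p,d,c,T=grab(n); np.savez(n+'2.npz',p=p,d=d,T=T)
    u,v=(318,185) if n=='scene' else (224,140)
    save(n+'2.png',p[v-80:v+50,u-80:u+80],4.6)
s=ctrl.get_state();print(s['time'],s['eef_pos'],q(s['eef_rot']),s['wrist_force'])
```

```text
6.0 [0.50564391 0.25162533 0.26535929] [[-0.01800467  0.99978493  0.0102916 ]
 [-0.00265982  0.01024534 -0.99994398]
 [-0.99983436 -0.01803104  0.00247479]] [ 0.29043947 -0.13712822 -1.50233939]
```

View pics/scene2.png

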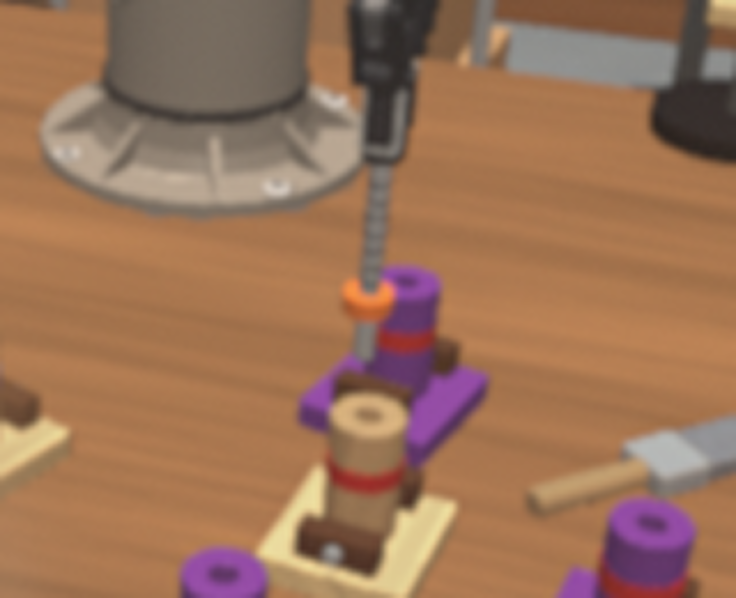

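View pics/side2.png

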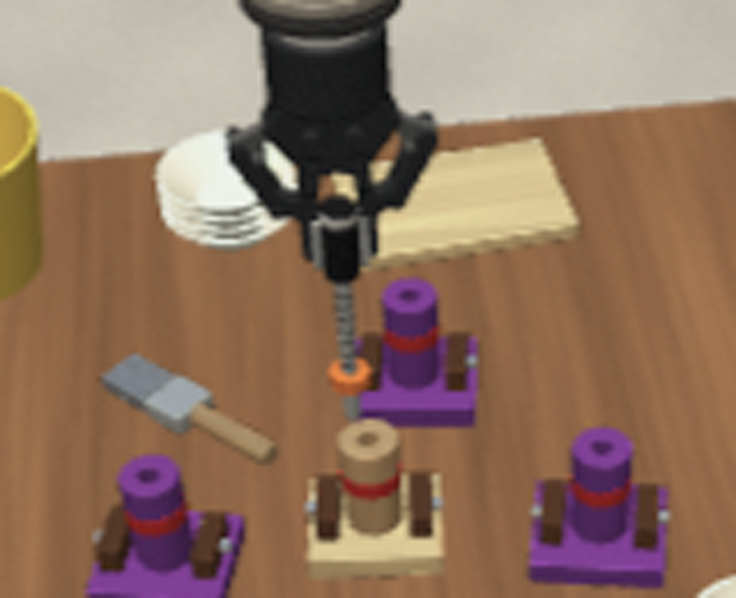

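Run:
```python
from h import *
def proj(X,c,T):
    a=np.linalg.inv(T)@np.r_[X,1]; return np.array([c['cx']+c['fx']*a[0]/-a[2], c['cy']+c['fy']*a[1]/a[2]])
s=ctrl.get_state();Rm=q(s['eef_rot'])
def corr(u,v):return u/4.6,v/4.6
for n,o,tip,col,top,bore in [('scene',(238,105),(364,358),(368,292),(379,170),(369,415)),('side',(144,60),(350,415),(348,368),(343,285),(368,438))]:
    z=np.load(n+'2.npz');c=ctrl.get_calibration(n);T=z['T']
    f=lambda a,h: ray(a[0]/4.6+o[0],a[1]/4.6+o[1],h,c,T)
    print(n,'tip',f(tip,.1305),'collartop?',f(col,.1305+.045),'grip bottom',f(top,.1305+.125),'bore',f(bore,.1))
    # predicted pixels of model from kinematics
    base=np.array(s['eef_pos'])
    a=Rm@np.array([1,0,0])
    for L in (.1349,.01): print('   pred',(proj(base+a*L,c,T)-o)*4.6)
```

```text
scene tip [0.5036591  0.25122249 0.1305    ] collartop? [0.50820799 0.25082343 0.1755    ] grip bottom [0.52127366 0.25301372 0.2555    ] bore [0.51338729 0.25893635 0.1       ]
   pred [364.26151585 357.64983455]
   pred [383.24980405 157.27251845]
side tip [0.50177166 0.25123888 0.1305    ] collartop? [0.50356227 0.24933183 0.1755    ] grip bottom [0.50539066 0.2385437  0.2555    ] bore [0.51317106 0.25856711 0.1       ]
   pred [352.03275815 414.78510495]
   pred [341.54448365 272.85857853]
```

Request:
{"method": "apply_moves", "body": {"targets": "10 7 0 0;0 0 0 0;0 0 0 0"}}

```text
time: 6.38
eef_pos: [0.517, 0.2577, 0.2657]
eef_rot: [0.498, 0.493, 0.506, -0.503]
wrist_force: [0.7, -0.3, -0.6]
finger_gap: 0.267
```

```bash
cat > tip.py <<'E'
from h import *
s=ctrl.get_state();a=q(s['eef_rot'])[:,0];print(s['time'],'tip',np.array(s['eef_pos'])+a*.1349,'axis',a,'F',s['wrist_force'])
E
python3 tip.py
```

```text
6.375 tip [0.51468917 0.25729881 0.1308083 ] axis [-0.01733275 -0.00264698 -0.99984627] F [ 0.73656978 -0.25073287 -0.64831435]
```

Request:
{"method": "apply_moves", "body": {"targets": "-2 1.5 0 0;0 0 -10 0;0 0 -10 0;0 0 0 0;0 0 0 0"}}

```text
time: 7.0
eef_pos: [0.5143, 0.259, 0.2437]
eef_rot: [0.498, 0.493, 0.506, -0.503]
wrist_force: [0.6, 1.1, -1.6]
finger_gap: 0.266
```

```bash
python3 tip.py
python3 - <<'E'
from h import *
o=[]
for n,u,v in [('scene',318,185),('side',224,147)]:
    p,d,c,T=grab(n); o.append(cv2.resize(p[v-30:v+30,u-26:u+27],(390,441),interpolation=2))
save('near.png',np.hstack(o))
E
```

```text
7.0 tip [0.51186391 0.25860022 0.10885754] axis [-0.0181675  -0.00314386 -0.99983001] F [ 0.641927    1.12999263 -1.59966438]
```

View pics/near.png

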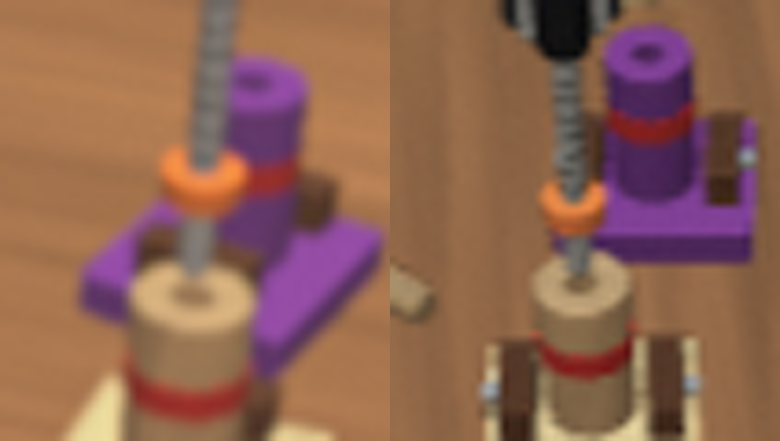

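The tip sits just over the bore in both views: left (193,270) over the bore at (193,296), right (578,272) over (578,284). I'll add +1 mm in x and go down slowly.

Request:
{"method": "apply_moves", "body": {"targets": "1 0 -1 0;0 0 -1.8 0;0 0 -1.8 0;0 0 -1.8 0;0 0 -1.8 0;0 0 -1.8 0;0 0 -1.8 0;0 0 -1.8 0"}}

```text
time: 8.1
eef_pos: [0.5157, 0.2591, 0.2298]
eef_rot: [0.498, 0.493, 0.506, -0.503]
wrist_force: [0.3, 0.3, -1.4]
finger_gap: 0.266
```

```bash
python3 tip.py
```

```text
8.1 tip [0.51336736 0.25876793 0.09494468] axis [-0.01719761 -0.00267124 -0.99984854] F [ 0.33392405  0.30504508 -1.37763388]
```

The tip is below the rim with no contact force, so it has entered the bore. I'll carry on slowly.

Request:
{"method": "apply_moves", "body": {"targets": "-0.5 0 -1.8 0;0 0 -1.8 0;0 0 -1.8 0;0 0 -1.8 0;0 0 -1.8 0;0 0 -1.8 0;0 0 -1.8 0;0 0 -1.8 0"}}

```text
time: 9.1
eef_pos: [0.5151, 0.2591, 0.2144]
eef_rot: [0.498, 0.493, 0.506, -0.503]
wrist_force: [0.5, 0.1, -0.9]
finger_gap: 0.267
```

Request:
{"method": "apply_moves", "body": {"targets": "0 0 -1.8 0;0 0 -1.8 0;0 0 -1.8 0;0 0 -1.8 0;0 0 -1.8 0;0 0 -1.8 0;0 0 -1.8 0;0 0 -1.8 0"}}

```text
time: 10.1
eef_pos: [0.5153, 0.2594, 0.1998]
eef_rot: [0.498, 0.493, 0.506, -0.503]
wrist_force: [-3.4, -1.9, 4.6]
finger_gap: 0.269
```

```bash
python3 tip.py
```

```text
10.1 tip [0.5130258  0.25906076 0.06495101] axis [-0.0166583  -0.00223032 -0.99985875] F [-3.37472987 -1.93754267  4.56940917]
```

The collar is on the handle's top face (about +6 N). There is a slight side force, so I'll ease back a little and go on.

Request:
{"method": "apply_moves", "body": {"targets": "-0.5 -0.4 -1.5 0;0 0 -1.8 0;0 0 -1.8 0;0 0 -1.8 0;0 0 -1.8 0;0 0 -1.8 0"}}

```text
time: 10.85
eef_pos: [0.5149, 0.2592, 0.19]
eef_rot: [0.499, 0.494, 0.506, -0.502]
wrist_force: [-1.9, -1.5, 5.5]
finger_gap: 0.269
```

```bash
python3 tip.py
```

```text
10.85 tip [0.51284    0.25898318 0.05508745] axis [-0.01543769 -0.00144666 -0.99987979] F [-1.88976047 -1.5026376   5.45592153]
```

Request:
{"method": "apply_moves", "body": {"targets": "-0.3 -0.3 -1.5 0;0 0 -1.5 0;0 0 -1.5 0"}}

```text
time: 11.22
eef_pos: [0.5148, 0.259, 0.1857]
eef_rot: [0.499, 0.494, 0.505, -0.502]
wrist_force: [-1.4, 0.0, 5.2]
finger_gap: 0.269
```

Request:
{"method": "apply_moves", "body": {"targets": "0 0 -1.5 0;0 0 -1.5 0"}}

```text
time: 11.48
eef_pos: [0.5147, 0.259, 0.1827]
eef_rot: [0.499, 0.494, 0.505, -0.502]
wrist_force: [-1.6, -0.3, 5.0]
finger_gap: 0.265
```

Request:
{"method": "apply_moves", "body": {"targets": "0 0 -1.5 0;0 0 -1.5 0"}}

```text
time: 11.72
eef_pos: [0.5147, 0.259, 0.1797]
eef_rot: [0.499, 0.494, 0.505, -0.502]
wrist_force: [-1.2, -1.2, 4.4]
finger_gap: 0.263
```

Request:
{"method": "apply_moves", "body": {"targets": "0 0 -1.5 0;0 0 -1.5 0"}}

```text
time: 11.98
eef_pos: [0.5147, 0.259, 0.1766]
eef_rot: [0.499, 0.494, 0.505, -0.502]
wrist_force: [-1.4, 0.6, 5.5]
finger_gap: 0.269
```

Request:
{"method": "apply_moves", "body": {"targets": "0 0 -1.5 0;0 0 -1.5 0"}}

```text
time: 12.22
eef_pos: [0.5146, 0.259, 0.1735]
eef_rot: [0.499, 0.494, 0.505, -0.502]
wrist_force: [-1.2, -1.7, 5.1]
finger_gap: 0.264
```

Request:
{"method": "apply_moves", "body": {"targets": "0 0 -1.5 0;0 0 -1.5 0"}}

```text
time: 12.48
eef_pos: [0.5145, 0.259, 0.1705]
eef_rot: [0.499, 0.494, 0.505, -0.502]
wrist_force: [-1.2, -0.2, 4.4]
finger_gap: 0.265
```

Request:
{"method": "apply_moves", "body": {"targets": "0 0 -1.5 0;0 0 -1.5 0"}}

```text
time: 12.72
eef_pos: [0.515, 0.2594, 0.1685]
eef_rot: [0.499, 0.495, 0.505, -0.501]
wrist_force: [-5.2, -1.7, 30.7]
finger_gap: 0.268
```

Contact: 30.7 N in all, with the tip at z≈0.0335, so the depth is about 66 mm. Hold without pushing further.

Request:
{"method": "apply_moves", "body": {"targets": "0 0 0.1 0"}}

```text
time: 12.85
eef_pos: [0.5149, 0.2594, 0.1689]
eef_rot: [0.499, 0.495, 0.505, -0.501]
wrist_force: [-0.8, -1.1, 0.0]
finger_gap: 0.269
```

Request:
{"method": "apply_moves", "body": {"targets": "0 0 0 0;0 0 0 0"}}

```text
time: 13.1
eef_pos: [0.515, 0.2594, 0.1688]
eef_rot: [0.499, 0.495, 0.505, -0.501]
wrist_force: [-0.3, -0.5, 4.0]
finger_gap: 0.269
```

```bash
python3 tip.py
```

```text
13.1 tip [0.51327738 0.25939688 0.03395048] axis [-1.28672626e-02  3.10651318e-04 -9.99917165e-01] F [-0.32734822 -0.52543589  4.02170096]
```

Request:
{"method": "apply_moves", "body": {"targets": "0 0 -0.4 0;0 0 -0.4 0"}}

```text
time: 13.35
eef_pos: [0.5153, 0.2597, 0.1687]
eef_rot: [0.499, 0.495, 0.505, -0.501]
wrist_force: [-2.4, -2.1, 11.9]
finger_gap: 0.265
```

Request:
{"method": "apply_moves", "body": {"targets": "-0.3 -0.3 -0.6 0;0 0 -0.7 0"}}

```text
time: 13.6
eef_pos: [0.5153, 0.2599, 0.1687]
eef_rot: [0.499, 0.496, 0.505, -0.5]
wrist_force: [-4.0, -1.5, 15.9]
finger_gap: 0.263
```

The bottom is firm: the height is unchanged at 16 N. Release.

Request:
{"method": "apply_moves", "body": {"targets": "0 0 0 0;0 0 0 0;0 0 0 0;0 0 0 0;0 0 0 0;0 0 0 0", "grip": -0.6}}

```text
time: 14.35
eef_pos: [0.5151, 0.2596, 0.1677]
eef_rot: [0.499, 0.495, 0.505, -0.501]
wrist_force: [-0.5, -0.3, 0.7]
finger_gap: 0.806
```

Request:
{"method": "apply_moves", "body": {"targets": "0 0 10 0;0 0 20 0;0 0 30 0;0 0 30 0;0 0 30 0;0 0 0 0;0 0 0 0"}}

```text
time: 15.22
eef_pos: [0.5147, 0.2596, 0.2953]
eef_rot: [0.499, 0.496, 0.505, -0.5]
wrist_force: [-0.0, -0.5, 0.4]
finger_gap: 0.798
```

Run:
```python
from h import *
s=ctrl.get_state();print(s['time'],s['eef_pos'],s['wrist_force'],s['finger_gap'])
o=[]
for n,u,v in [('scene',318,170),('side',224,140)]:
    p,d,c,T=grab(n); P=cloud(d,c,T); r=np.hypot(P[...,0]-.514,P[...,1]-.259)
    b=P[(r<.02)&(P[...,2]>.15)&(P[...,2]<.23)]; print(n,'top z',np.sort(b[:,2])[-8:],b.mean(0))
    o.append(cv2.resize(p[v-50:v+50,u-44:u+44],(390,443),interpolation=2))
save('end.png',np.hstack(o))
```

```text
15.225 [0.51470192 0.25960489 0.29531215] [-0.03586675 -0.53684911  0.41821176] 0.7977632260369371
scene top z [0.21562605 0.21570664 0.21573868 0.21575941 0.21576736 0.21623645
 0.21626987 0.21685801] [0.51585301 0.25806711 0.1906657 ]
side top z [0.21637968 0.21642304 0.2165183  0.21683283 0.21725254 0.21726952
 0.21741908 0.21755105] [0.50658545 0.25133742 0.19233568]
```

View pics/end.png

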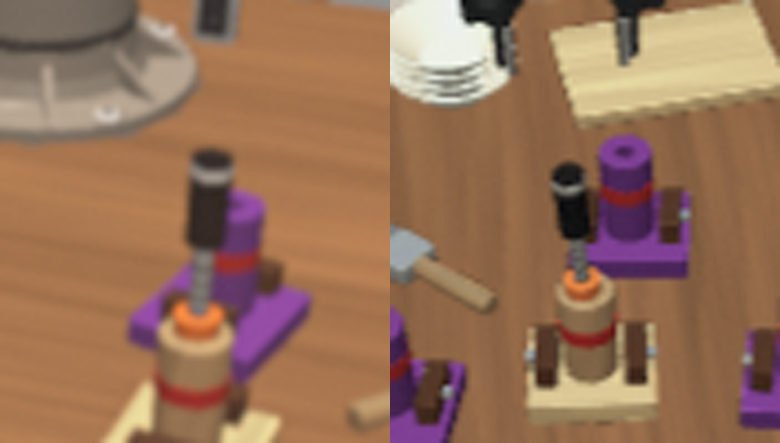

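```bash
python3 -c "
from station import ctrl
print(ctrl.job_done())"
```

```text
the job is handed in; nothing more can be done
None
```

The depth gauge is standing on the bottom of the red-banded handle's bore with its collar on the top face, and the job is handed in. I took it from the rack, entered the bore cleanly, and lowered it at about 12–14 mm/s. The collar drag read about 5 N until the tip met the bottom about 66 mm down.

- **Contact:** At the bottom the total force read 30.7 N, including the collar drag. That is below the 35 N limit but not by much, and a short peak between readings could have gone unseen. A second gentle push to 16 N did not move the gauge further, so it is firmly seated.
- **After release:** The last pictures show the gauge standing in the bore with the collar on the top face. The gripper is open, about 125 mm higher, and reads no contact force.
- **Depth readings:** The top of the gauge reads z ≈ 0.216 from the cameras and about 0.214 from the arm. That 2 mm gap is within the camera calibration error.
- **Left alone:** I never went near the blue-banded handle, bowl, bottle or brush. I did not check each of them again at the end.

The clock read about 15.3 s of the 48 s allowed.

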